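# Tip the rest block down against the painting's frame

### The job

Using only pushes, with nothing gripped or lifted, tip the upright wooden block over towards the framed painting so that it lies flat on the table, then gently push it along until its end sits flush against the long side of the frame. Do not shift the painting, and leave the jar, the amber bottle and the yellow tub where they stand; finish with the robot clear of everything.

Things in the scene. Friction and masses are not known exactly. Their poses are not given: they have to be found in the camera images.
- painting: Framed painting lying face up: brown wooden frame, landscape with flowers, loose, 1.8 kg (slides under about 10 N). 240 mm along its x, 140 mm along its y axis, frame 22 mm tall. Origin: centre of its underside, on the table; z up. Its long sides are the upright faces at y = +70 and -70 mm; the block stands beyond either one.
- painting_far (a point): Middle of the outer face of the painting's short side at +x: 120 mm along x from the painting's origin, 11 mm above the table.
- block: Pale wooden rest block, loose, about 0.3 kg, standing on its small end: 80 mm along its x, 50 mm along its y, 140 mm tall along its z axis. Origin: centre of the end it stands on. Its y axis is within 8 degrees of the painting's y axis (either way round), so a broad 80 x 140 mm face looks at the painting's long side, 160 to 200 mm from it.
- block_mid (a point): Centre of the block: 70 mm above the table when standing, 25 mm when lying on a broad face. Pushed on the upper part of the broad face away from the painting, the block tips without sliding, falls by itself beyond a lean of 20 degrees, and lands 50 mm high with its top end leading, some 20 to 60 mm short of the frame.
- block_top (a point): Centre of the block's 80 x 50 mm upper end face, 140 mm from its origin along its z axis; after tipping, the end that must meet the frame.
- jar: Clear glass jar with a green lid, 68 mm diameter, 100 mm tall, standing beyond the other long side of the painting. Bystander. Origin: centre of its underside.
- amber: Small amber glass bottle with a black cap, 44 mm diameter, 75 mm tall. Bystander, standing off one far (+x) corner of the painting, beside the lane of the block or of the jar. Origin: centre of its underside.
- tub: Yellow plastic tub with a white lid, 56 mm diameter, 70 mm tall. Bystander, standing off the other far (+x) corner of the painting. Origin: centre of its underside.
Not all that is in view belongs to the job. Leave any blue or pink look-alike of the block alone.

How it is judged:
On the way, in this order (a step that is already met when the one before it is completed fails the run):
1. the block has been tipped over and lies flat on a broad face on the table ((angle between block's own y axis and vertical below 0.09 rad or angle between block's own y axis and vertical above 3.05 rad) and height (world z) of block_mid below 0.032 m), for 0.2 s.
2. its leading end sits flush against the long side of the frame (all of step 1 and y of block_top in the frame of painting between -0.0745 and 0.0745 m and x of block_top in the frame of painting between -0.08 and 0.08 m and angle between the z axis of block and the y axis of painting, either way round below 0.07 rad), for 0.2 s.
At the end, for the whole second after the job is handed in: The block lies flat and at rest, its former top end against the frame's long side: within 4.5 mm, square within 4 degrees, no more than 80 mm from the side's middle. The painting moved under 12 mm (its far side 20 mm), the jar, bottle and tub under 15 mm (all of step 2 and linear speed of block below 0.01 m/s and distance of each of jar, amber, tub from where it was at the start of the episode below 0.015 m and distance of painting from where it was at the start of the episode below 0.012 m and distance of painting_far from where it was at the start of the episode below 0.02 m); the robot touches nothing.
It fails at once if the block is lifted off the table (height (world z) of block_mid above 0.082 m or (height (world z) of block_mid above 0.045 m and (angle between block's own y axis and vertical below 0.15 rad or angle between block's own y axis and vertical above 2.99 rad))).
It fails at once if the painting is shifted (distance of painting from where it was at the start of the episode above 0.012 m or distance of painting_far from where it was at the start of the episode above 0.02 m).
It fails at once if the jar, the amber bottle or the tub is shifted or knocked over (distance of any of jar, amber, tub from where it was at the start of the episode above 0.015 m or angle between any of jar, amber, tub's own z axis and vertical above 0.4 rad).
It also fails if it takes over 45 s, if anything falls off the work surface, if the arm or the gripper's body presses on something with over 40 N, if the wrist force passes 120 N, or if a joint passes its speed limit or range.

### The arm

A 6-joint arm with a two-finger parallel gripper is mounted at the origin on the work surface. World frame = base frame: x ahead of the robot, y to its left, z up, the work surface at z = 0. Lengths are in m, angles in rad, forces in N, time in s.
With the tool pointing down it reaches from about 0.325 to 0.775 m from the base axis. Payload 9.3 kg.
Tool frame: the origin (TCP) lies on the centre line of the jaws, within the pads' length; the fingertips stand 14 mm ahead of it and the grasp point (between the pads) lies 5 mm behind it; z points along the fingers, y is the line along which they close (so a half turn about z gives the same grasp; the last joint's range is limited). The gripper opens to 85 mm and grips with 20 to 120 N. Pads are 22 mm wide; open, the fingers measure 114 mm over their backs; the gripper's body (76 mm by 85 mm) begins 54 mm behind the grasp point. The pads swing forward as they close: fully open they stand 13 mm farther back than shut.
Start: joints at [1.13, 0.259, 0.021, 1.334, 0, 1.418], TCP at [0.156, 0.527, 0.245] pointing down, gripper open.
Joint ranges: [-3.04, 3.04], [-0.91, 1.82], [-1.04, 1.36], [-1.92, 1.95], [-1.52, 1.45], [-3.14, 3.14]. Speed limits (rad/s): [2.22, 2.22, 2.79, 3.14, 3.14, 3.14].

### API

Orientations are given as a rotation vector (axis times angle).
In Python, from station import * gives the robot as it stands.
- The arm moves only by the tool drive_tool, never from a script. Its argument "deltas" is a list of rows, each a list of 3 entries, a list of its own where there are three numbers: the shift along the tool's x, y, z in mm, then the turn, a rotation vector about the tool's x, y, z in degrees, then the opening in per cent of the stroke, from 0 (shut) to 100 (fully open). A call has 1 to 20 rows; each row shifts and turns the commanded pose from where the row before left it, along the tool's axes as they then stand; what a row does not reach is not made up. A row lasts 1/10 s, in which the tool goes at most 50 mm and 8.59 degrees, less where a joint would pass 70% of its speed; a pose out of reach is approached as far as the arm can. A call with a gripper value outside its range is refused whole. The fingers move at their own pace and stop on an object; "grip_force" is the grip in N (left out, the last holds). Time passes only in rows, so rows that do not move let the fingers close. It gives the time, the measured TCP pose, the force, the opening and the grip force at its end, in the units of the state.
- state(): the state, without advancing time (a new reading comes with each control period).
- camera(name): name is "scene" or "side" or "wrist"; returns a dict with "pixels" (420x560x3 uint8, blue, green, red), "mtx" (3x3 intrinsics, pixels), "R" (3x3) and "t" (3): a world point X has camera coordinates R X + t. Camera axes: x right, y down, z forward; pixel columns grow to the right and rows downward; lengths in m; the calibration is good to about 2 mm. A picture is of the moment at which its call begins. There is no depth.
- sign_off(): hands the job in; it is judged then, once.
The state is a dict: "time": time; "qpos": joint angles; "joint_vel": joint speeds; "joint_torque": joint torques, N m; "ee_pos": TCP position; "ee_rot": TCP orientation; "wrist_force": force on the tool from outside, world axes, zero at the start; "torque": the same for the moment, N m; "gripper_width": opening from 0.0 (shut) to 1.0 (fully open); "grasp_force": force on a finger pad.
Only numpy, scipy, OpenCV 4.12 (cv2) and the standard library are available. Lean on these libraries where they do the work, as an engineer would, in place of code of your own. Each camera call takes 0.05 s, during which the arm holds its last target. There are 200 camera calls.

## Working session

There is one attempt and no reset: what is moved stays moved. The work goes in short steps, Python scripts to look and compute and a tool call to move; the robot and the scene stay as the last step left them, time stands still between calls to the robot, and variables do not carry over. Pictures are saved under pics/ and viewed, at most 10 in all, crops included, and the job is handed in when it is done.

Besides the shell and the picture viewer there is one more tool, called by a JSON object that holds its "fn" and its "kwargs", one argument or row to a line. drive_tool: Moves the arm, as the interface text tells. Its arguments: {"type":"object","properties":{"deltas":{"type":"array","items":{"type":"array"}},"grip_force":{"type":"number"}},"required":["deltas"]}

```bash
mkdir -p pics; ls; python3 - <<'E'
from station import *
import cv2,numpy as np,pickle
d={n:camera(n) for n in("scene","side")}
pickle.dump(d,open("c0.pkl","wb"))
for n in d: cv2.imwrite(f"pics/{n}0.png",d[n]["pixels"]); print(n,d[n]["mtx"].round(1).tolist(),(-d[n]["R"].T@d[n]["t"]).round(3))
print(state()["ee_pos"],state()["ee_rot"],state()["time"])
E
```

```text
pics
scene [[500.6, 0.0, 275.5], [0.0, 500.6, 203.5], [0.0, 0.0, 1.0]] [ 1.14  -0.396  0.964]
side [[449.8, 0.0, 278.6], [0.0, 449.8, 208.9], [0.0, 0.0, 1.0]] [0.239 0.698 0.627]
[0.15602034 0.52717216 0.24471663] [-4.50503419e-01 -3.10876710e+00  1.79429800e-03] 0.1
```

View pics/scene0.png

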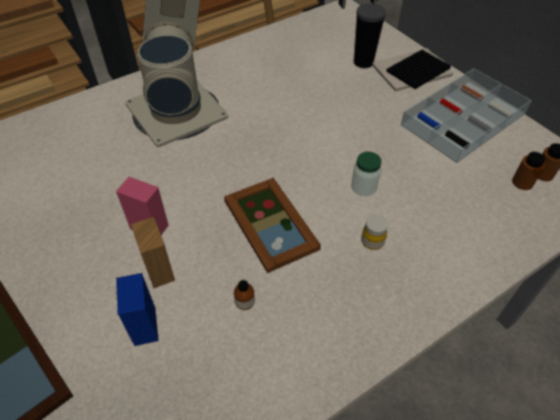

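View pics/side0.png

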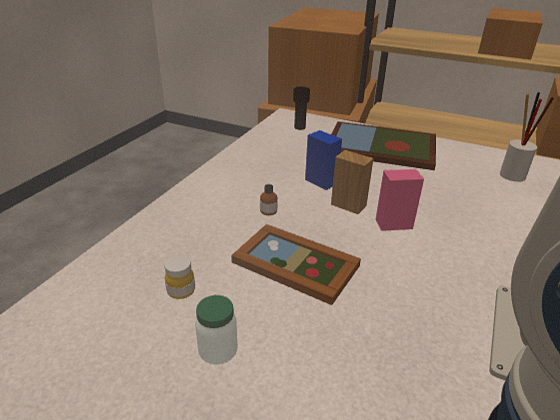

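The scene picture shows the painting at about (272,223) and the amber bottle at (244,294). The tub is at (375,232) and the jar at (367,173). Three candidates could be the block: pink (143,207), wooden (153,252) and blue (137,308). The wooden one fits, because it is pale wood, and in the side view it stands at (352,182). I'll confirm it in an enlarged crop.

```bash
cat > h.py <<'E'
import cv2,numpy as np
def ray(c,uv,z):
    uv=np.atleast_2d(uv).astype(float); C=-c["R"].T@c["t"]
    d=np.c_[uv,np.ones(len(uv))]@np.linalg.inv(c["mtx"]).T@c["R"]
    return C+d*((z-C[2])/d[:,2])[:,None]
def proj(c,X):
    p=(np.atleast_2d(X)@c["R"].T+c["t"])@c["mtx"].T; return p[:,:2]/p[:,2:]
def tri(c1,u1,c2,u2):
    P=[c["mtx"]@np.c_[c["R"],c["t"]] for c in(c1,c2)]
    X=cv2.triangulatePoints(*P,np.array(u1,float).reshape(2,1),np.array(u2,float).reshape(2,1)); return (X[:3]/X[3]).ravel()
E
python3 - <<'E'
import pickle,cv2,numpy as np
from h import *
d=pickle.load(open("c0.pkl","rb"))
a=d["scene"]["pixels"][165:305,110:330]; b=d["side"]["pixels"][120:305,225:425]
A=cv2.resize(a,None,fx=3.6,fy=3.6,interpolation=2)[:,:792]
cv2.imwrite("pics/cropA.png",A)
cv2.imwrite("pics/cropB.png",cv2.resize(b,None,fx=3.2,fy=3.2,interpolation=2))
for n,c in d.items():
    h=cv2.cvtColor(c["pixels"],cv2.COLOR_BGR2HSV)
    for nm,p in {"scene":{"block":(155,265),"blocktop":(150,235),"frame":(240,215),"table":(200,270)},"side":{"block":(345,190),"blocktop":(352,157),"frame":(290,284),"table":(300,320)}}[n].items(): print(n,nm,h[p[1],p[0]])
E
```

```text
scene block [ 17 152  74]
scene blocktop [ 16 145 116]
scene frame [ 13 184  90]
scene table [ 20  34 156]
side block [ 12 107  88]
side blocktop [ 16 133 152]
side frame [ 13 131  80]
side table [ 13  41 182]
```

View pics/cropA.png

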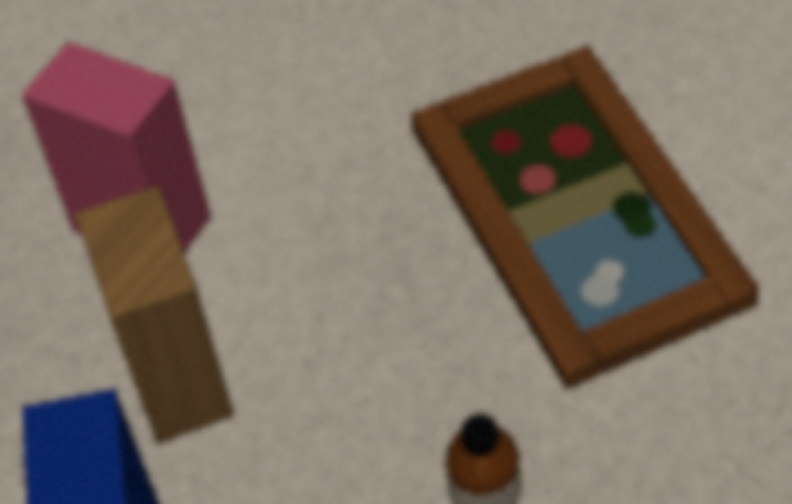

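View pics/cropB.png

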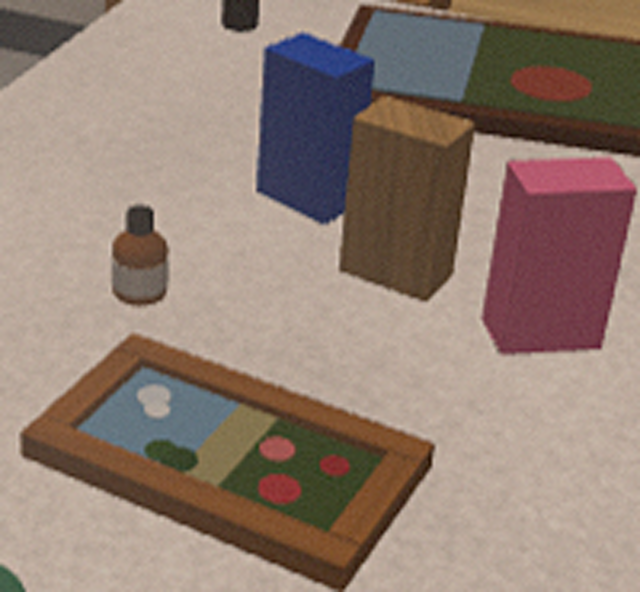

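The crops confirm it. The wooden block sits between the blue and pink ones, with its top at crop A (80–196, 187–317). Its broad face looks at the painting, and the painting's sky end (+x) is near the amber bottle. I'll compute the poses from these corners, with triangulation as the height check.

```bash
python3 - <<'E'
import pickle
from h import *
np.set_printoptions(precision=4,suppress=True)
d=pickle.load(open("c0.pkl","rb")); s,e=d["scene"],d["side"]
A=lambda p:(np.array(p,float)+.5)/3.6-.5+[110,165]
B=lambda p:(np.array(p,float)+.5)/3.2-.5+[225,120]
tA=A([(80,213),(160,187),(196,290),(118,317)]);tB=B([(444,147),(474,126),(384,97),(356,114)])
# order in A: side near-robot/far-from... tested by triangulated height
print("top A",ray(s,tA,.14)[:,:2].tolist());print("top B",ray(e,tB,.14)[:,:2].tolist())
print("base A",ray(s,A([(160,441),(233,414)]),0)[:,:2].tolist());print("base B",ray(e,B([(341,270),(427,298),(454,272)]),0)[:,:2].tolist())
pA=A([(413,115),(588,46),(757,289),(568,376)]);pB=B([(433,447),(343,570),(23,437),(132,336)])
a,b=ray(s,pA,.022),ray(e,pB,.022);print("paint A",a,"\nB",b)
for u,v in zip(pA,pB): print("tri",tri(s,u,e,v))
ra,rb=ray(s,tA,.14),ray(e,tB,.14)
for i in range(4):
    j=np.argmin(np.linalg.norm(rb-ra[i],axis=1)); print("tri blk",i,j,tri(s,tA[i],e,tB[j]))
m=(a+b)/2; c=m.mean(0); 
x=(m[2]+m[3]-m[0]-m[1]);print("centre",c,"xdeg",np.degrees(np.arctan2(x[1],x[0])), np.linalg.norm(m-np.roll(m,1,0),axis=1))
# bystanders
for n,u,z in(("amber",(244,303),0),("tub",(375,245),0),("jar",(366,190),0)):print(n,ray(s,u,z))
# blue and pink tops
print("pink",ray(s,A([(25,95),(68,42),(173,82),(131,136)]),.14)[:,:2].tolist()); print("blue",ray(s,[(118,278),(142,274)],.14)[:,:2].tolist(), ray(e,[(307,137),(317,131),(341,139),(331,143)],.14)[:,:2].tolist())
import station; print(cv2.Rodrigues(np.array(station.state()["ee_rot"]))[0])
E
```

```text
top A [[0.4435395715561393, -0.29741598525611124], [0.45151203990362376, -0.2508510793888204], [0.5301121952702397, -0.2650259931259177], [0.5228582787265789, -0.3087228116471916]]
top B [[0.44898378921401194, -0.24517914033067145], [0.43832843820269823, -0.28922197255693427], [0.5149663418192245, -0.305935459843654], [0.5247025139055272, -0.26711891682743494]]
base A [[0.5172700193658577, -0.3098385809037941], [0.5246951161260553, -0.26408903023199715]]
base B [[0.5236216474588534, -0.2652416566806364], [0.4484564578097282, -0.25699048132528324], [0.4398446669473286, -0.3045321108175917]]
paint A [[ 0.3914 -0.0579  0.022 ]
 [ 0.404   0.0782  0.022 ]
 [ 0.6401  0.052   0.022 ]
 [ 0.6282 -0.0836  0.022 ]] 
B [[ 0.3855 -0.0515  0.022 ]
 [ 0.4007  0.0839  0.022 ]
 [ 0.6327  0.0606  0.022 ]
 [ 0.6202 -0.0761  0.022 ]]
tri [ 0.3871 -0.0564  0.0174]
tri [0.4015 0.0801 0.0185]
tri [0.6368 0.0547 0.0161]
tri [ 0.6244 -0.0822  0.0165]
tri blk 0 1 [ 0.44  -0.297  0.136]
tri blk 1 0 [ 0.4498 -0.2503  0.1376]
tri blk 2 3 [ 0.5267 -0.2657  0.1388]
tri blk 3 2 [ 0.518  -0.3091  0.1367]
centre [0.5128 0.0007 0.022 ] xdeg -6.06256264159835 [0.2371 0.1364 0.2353 0.1367]
amber [[ 0.6604 -0.1649  0.    ]]
tub [[ 0.7001  0.1699 -0.    ]]
jar [[0.5559 0.2639 0.    ]]
pink [[0.3400188309926373, -0.2892722901714488], [0.31313663220996424, -0.25001559566650483], [0.3803149384053366, -0.20956313758561762], [0.40609307792534666, -0.24889649479810436]]
blue [[0.5511084816215812, -0.37145516390868283], [0.5682243278728475, -0.32957508318144624]] [[0.6286885133838389, -0.3352764661371789], [0.6195111407840732, -0.3850153885474622], [0.5444098758378284, -0.3653098508903029], [0.5594453541845286, -0.32926456281973915]]
[[-0.9589  0.2839 -0.0005]
 [ 0.2839  0.9589 -0.0011]
 [ 0.0002 -0.0012 -1.    ]]
```

The poses are consistent. The painting's centre is about (0.513, 0.001) and its x axis is at −6°. The block's centre is about (0.484, −0.280) at about −9.5°, leaving a gap of about 187 mm. I'll turn so both half-open fingers face the broad side, then travel high to a point behind the block.

{"fn": "drive_tool", "kwargs": {
  "deltas": [
    [[0, 0, 0], [0, 0, 6.9], 40],
    [[0, 0, 0], [0, 0, 6.9], 40],
    [[0, 0, 0], [0, 0, 6.9], 40],
    [[0, 0, 0], [0, 0, 6.9], 40],
    [[0, 0, 0], [0, 0, 6.9], 40],
    [[0, 0, 0], [0, 0, 6.9], 40],
    [[0, 0, 0], [0, 0, 6.9], 40],
    [[0, 0, 0], [0, 0, 6.9], 40],
    [[0, 0, 0], [0, 0, 6.9], 40],
    [[0, 0, 0], [0, 0, 6.9], 40],
    [[0, 0, 0], [0, 0, 6.9], 40],
    [[0, 0, 0], [0, 0, 6.9], 40],
    [[-34, 30, 0], [0, 0, 0], 40],
    [[-34, 30, 0], [0, 0, 0], 40],
    [[-34, 30, 0], [0, 0, 0], 40],
    [[-34, 30, 0], [0, 0, 0], 40],
    [[-34, 30, 0], [0, 0, 0], 40],
    [[-34, 30, 0], [0, 0, 0], 40],
    [[-34, 30, 0], [0, 0, 0], 40],
    [[-34, 30, 0], [0, 0, 0], 40]
  ]
}}

```text
time: 2.1
ee_pos: [0.3495, 0.2185, 0.2452]
ee_rot: [2.394, 2.035, 0.0]
wrist_force: [0.9, -0.3, -0.3]
gripper_width: 0.402
grasp_force: 0.0
```

{"fn": "drive_tool", "kwargs": {
  "deltas": [
    [[-35, 30, 0], [0, 0, 0], 40],
    [[-35, 30, 0], [0, 0, 0], 40],
    [[-35, 30, 0], [0, 0, 0], 40],
    [[-41, 11, 0], [0, 0, 0], 40],
    [[-41, 11, 0], [0, 0, 0], 40],
    [[-41, 11, 0], [0, 0, 0], 40],
    [[-41, 11, 0], [0, 0, 0], 40],
    [[-41, 11, 0], [0, 0, 0], 40],
    [[-41, 11, 0], [0, 0, 0], 40],
    [[-41, 11, 0], [0, 0, 0], 40],
    [[-41, 11, 0], [0, 0, 0], 40],
    [[-41, 11, 0], [0, 0, 0], 40],
    [[-41, 11, 0], [0, 0, 0], 40],
    [[-41, 11, 0], [0, 0, 0], 40],
    [[0, 0, 0], [0, 0, 0], 40]
  ]
}}

```text
time: 3.6
ee_pos: [0.4673, -0.3671, 0.2434]
ee_rot: [-2.397, -2.029, 0.001]
wrist_force: [0.5, 0.7, -0.4]
gripper_width: 0.402
grasp_force: 0.0
```

{"fn": "drive_tool", "kwargs": {
  "deltas": [
    [[0, 0, 30], [0, 0, 0], 40],
    [[0, 0, 30], [0, 0, 0], 40],
    [[0, 0, 30], [0, 0, 0], 40],
    [[0, 3, 28], [0, 0, 0], 40],
    [[10, 0, 0], [0, 0, 0], 40],
    [[10, 0, 0], [0, 0, 0], 40],
    [[10, 0, 0], [0, 0, 0], 40],
    [[4, 0, 0], [0, 0, 0], 40],
    [[4, 0, 0], [0, 0, 0], 40],
    [[4, 0, 0], [0, 0, 0], 40],
    [[4, 0, 0], [0, 0, 0], 40],
    [[4, 0, 0], [0, 0, 0], 40]
  ]
}}

```text
time: 4.8
ee_pos: [0.4786, -0.3137, 0.1274]
ee_rot: [2.394, 2.034, -0.0]
wrist_force: [-0.2, -1.0, 1.6]
gripper_width: 0.402
grasp_force: 0.5
```

```bash
python3 - <<'E'
from station import *
import cv2,numpy as np
a,b=[camera(n)["pixels"] for n in("scene","side")]
cv2.imwrite("pics/mid1.png",cv2.resize(np.hstack([a[130:370,90:340],b[90:330,225:475]]),None,fx=1.6,fy=1.6))
print(state()["wrist_force"],state()["ee_pos"])
E
```

```text
[ 0.25679433 -1.055845   -0.27194211] [ 0.47862595 -0.31342331  0.1273241 ]
```

View pics/mid1.png

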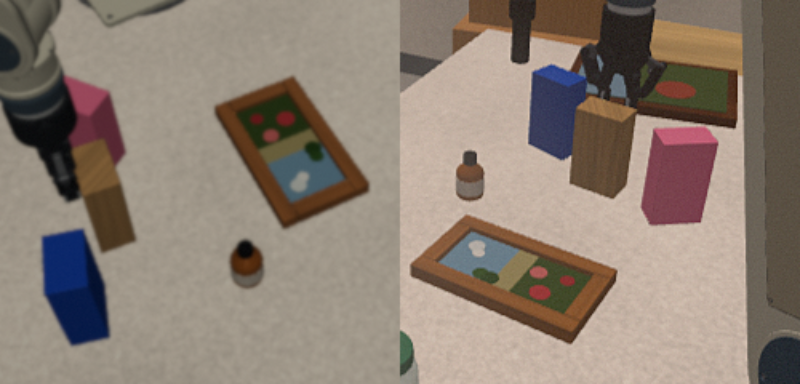

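The picture shows the fingers just touching the upper back of the wooden block, at (75,180) in the left half and (600,95) in the right half. Both neighbours are clear. Next I'll push it over.

{"fn": "drive_tool", "kwargs": {
  "deltas": [
    [[4, 0, 0], [0, 0, 0], 40],
    [[4, 0, 0], [0, 0, 0], 40],
    [[4, 0, 0], [0, 0, 0], 40],
    [[4, 0, 0], [0, 0, 0], 40],
    [[4, 0, 0], [0, 0, 0], 40],
    [[4, 0, 0], [0, 0, 0], 40],
    [[4, 0, 0], [0, 0, 0], 40],
    [[4, 0, 0], [0, 0, 0], 40],
    [[4, 0, 0], [0, 0, 0], 40],
    [[4, 0, 0], [0, 0, 0], 40],
    [[3, 0, 0], [0, 0, 0], 40],
    [[3, 0, 0], [0, 0, 0], 40],
    [[3, 0, 0], [0, 0, 0], 40],
    [[0, 0, 0], [0, 0, 0], 40],
    [[0, 0, 0], [0, 0, 0], 40],
    [[0, 0, 0], [0, 0, 0], 40]
  ]
}}

```text
time: 6.5
ee_pos: [0.4865, -0.2655, 0.1273]
ee_rot: [2.394, 2.034, -0.0]
wrist_force: [-0.1, 0.3, 0.2]
gripper_width: 0.399
grasp_force: 0.0
```

```bash
python3 - <<'E'
from station import *
import cv2,numpy as np,pickle
d={n:camera(n) for n in("scene","side")}; pickle.dump(d,open("c1.pkl","wb"))
a,b=[d[n]["pixels"] for n in d]
cv2.imwrite("pics/mid2.png",cv2.resize(np.hstack([a[150:350,110:330],b[110:310,225:445]]),None,fx=1.8,fy=1.8,interpolation=2))
print(state()["wrist_force"],state()["ee_pos"])
E
```

```text
[ 0.19323953  0.67220003 -0.48227668] [ 0.4864546  -0.26546904  0.12725682]
```

View pics/mid2.png

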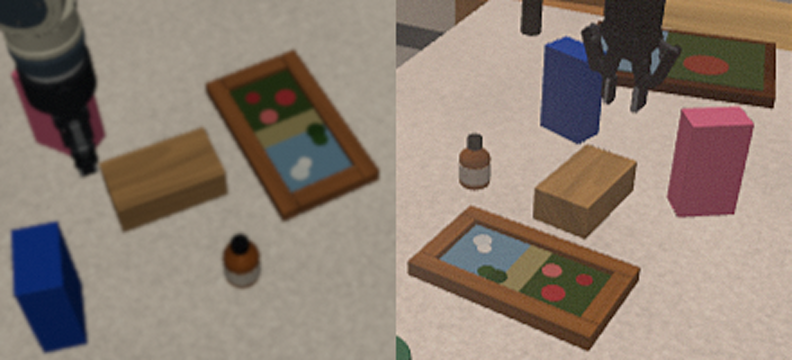

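The block lies flat, about 25–30 mm short of the frame. Its top face is at (101–227, 130–208) in the left half and (535–636, 145–215) in the right half. Next I'll measure it.

```bash
python3 - <<'E'
import pickle
from h import *
np.set_printoptions(precision=4,suppress=True)
d=pickle.load(open("c1.pkl","rb")); s,e=d["scene"],d["side"]
A=lambda p:(np.array(p,float)+.5)/1.8-.5+[110,150]
B=lambda p:(np.array(p,float)-[396,0]+.5)/1.8-.5+[225,110]
a=ray(s,A([(101,164),(204,130),(227,176),(119,209)]),.05); b=ray(e,B([(636,162),(586,213),(535,185),(590,145)]),.05)
print(a,b)
m=(a+b)/2
th=np.radians(-6.06);R=np.array([[np.cos(th),np.sin(th)],[-np.sin(th),np.cos(th)]])
print("painting frame\n",((a[:,:2]-[.5158,-.0028])@R.T),"\n",((b[:,:2]-[.5098,.0042])@R.T))
pa=ray(s,A([(207,88),(293,52),(377,173),(285,213)]),.022);print("paint A now",pa)
for q in(a,b): print("axis deg",[np.degrees(np.arctan2(*(q[j]-q[i])[1::-1])) for i,j in((0,1),(3,2),(0,3),(1,2))])
E
```

```text
[[ 0.455  -0.2422  0.05  ]
 [ 0.4794 -0.1088  0.05  ]
 [ 0.5576 -0.1207  0.05  ]
 [ 0.5273 -0.253   0.05  ]] [[ 0.4485 -0.237   0.05  ]
 [ 0.4691 -0.0928  0.05  ]
 [ 0.5494 -0.1221  0.05  ]
 [ 0.5196 -0.2514  0.05  ]]
painting frame
 [[-0.0352 -0.2445]
 [-0.025  -0.1092]
 [ 0.054  -0.1128]
 [ 0.0379 -0.2476]] 
 [[-0.0355 -0.2463]
 [-0.0302 -0.1007]
 [ 0.0527 -0.1214]
 [ 0.0367 -0.2531]]
paint A now [[ 0.3979 -0.0604  0.022 ]
 [ 0.4071  0.0749  0.022 ]
 [ 0.6414  0.0491  0.022 ]
 [ 0.6269 -0.081   0.022 ]]
axis deg [np.float64(79.63703906511078), np.float64(77.12090389959347), np.float64(-8.46518220229819), np.float64(-8.664099836960249)]
axis deg [np.float64(81.86092699768149), np.float64(77.02167863748596), np.float64(-11.44709223247605), np.float64(-20.064066891403225)]
```

{"fn": "drive_tool", "kwargs": {
  "deltas": [
    [[-15, 0, 0], [0, 0, 0], 40],
    [[-15, 1, 0], [0, 0, 0], 40],
    [[-15, 2, 0], [0, 0, -1.5], 40],
    [[0, 0, 25], [0, 0, -1.5], 40],
    [[0, 0, 25], [0, 0, 0], 40],
    [[0, 0, 25], [0, 0, 0], 40],
    [[0, 0, 22], [0, 0, 0], 40],
    [[0, 0, 0], [0, 0, 0], 40],
    [[10, 0, 0], [0, 0, 0], 40],
    [[10, 0, 0], [0, 0, 0], 40],
    [[10, 0, 0], [0, 0, 0], 40],
    [[10, 0, 0], [0, 0, 0], 40],
    [[4, 0, 0], [0, 0, 0], 40],
    [[3, 0, 0], [0, 0, 0], 40],
    [[3, 0, 0], [0, 0, 0], 40],
    [[3, 0, 0], [0, 0, 0], 40],
    [[3, 0, 0], [0, 0, 0], 40],
    [[3, 0, 0], [0, 0, 0], 40],
    [[3, 0, 0], [0, 0, 0], 40],
    [[3, 0, 0], [0, 0, 0], 40]
  ]
}}

```text
time: 8.6
ee_pos: [0.4895, -0.2459, 0.0305]
ee_rot: [2.34, 2.095, -0.0]
wrist_force: [1.2, -4.7, 2.7]
gripper_width: 0.402
grasp_force: 2.2
```

{"fn": "drive_tool", "kwargs": {
  "deltas": [
    [[3, 0, 0], [0, 0, 0], 40],
    [[3, 0, 0], [0, 0, 0], 40],
    [[3, 0, 0], [0, 0, 0], 40],
    [[3, 0, 0], [0, 0, 0], 40]
  ]
}}

```text
time: 9.0
ee_pos: [0.4905, -0.2334, 0.0303]
ee_rot: [-2.34, -2.096, 0.0]
wrist_force: [-1.7, -4.3, 3.3]
gripper_width: 0.403
grasp_force: 2.3
```

```bash
python3 - <<'E'
from station import *
import cv2,numpy as np,pickle
d={n:camera(n) for n in("scene","side")}; pickle.dump(d,open("c2.pkl","wb"))
a,b=[d[n]["pixels"] for n in d]
cv2.imwrite("pics/mid3.png",cv2.resize(np.hstack([a[170:290,150:300],b[170:290,260:410]]),None,fx=2.6,fy=2.6,interpolation=2))
print(state()["wrist_force"],state()["ee_pos"])
E
```

```text
[ 0.4068624  -2.50198794  1.32830234] [ 0.49048247 -0.23300319  0.03014012]
```

View pics/mid3.png

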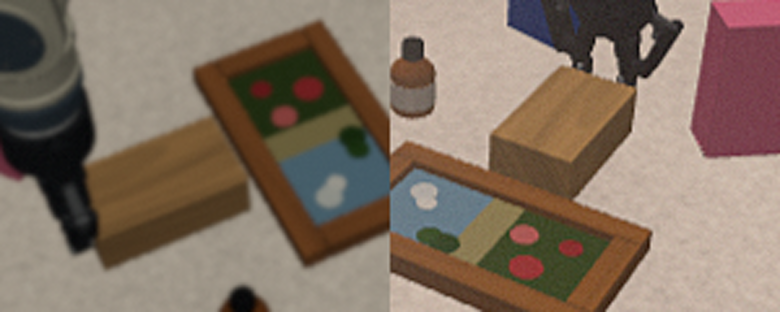

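The block is square to the frame, with a small gap. In the right half its leading top edge runs (490,133)–(570,163), parallel to the frame edge (405,142)–(650,235). I'll measure the gap.

```bash
python3 - <<'E'
import pickle
from h import *
np.set_printoptions(precision=4,suppress=True)
d=pickle.load(open("c2.pkl","rb")); s,e=d["scene"],d["side"]
A=lambda p:(np.array(p,float)+.5)/2.6-.5+[150,170]
B=lambda p:(np.array(p,float)-[390,0]+.5)/2.6-.5+[260,170]
for c,f,bl,fr in((s,A,[(217,119),(248,180)],[(194,72),(306,262)]),(e,B,[(570,163),(490,133)],[(650,235),(405,142)])):
    q=ray(c,f(bl),.05)[:,:2]; p=ray(c,f(fr),.022)[:,:2]
    x=(p[1]-p[0])/np.linalg.norm(p[1]-p[0]); n=np.array([-x[1],x[0]])
    print("gap mm",(-(q-p[0])@n*1000),"x along",(q-p[0])@x*1000,"len",np.linalg.norm(p[1]-p[0]),"frame deg",np.degrees(np.arctan2(x[1],x[0])),q,p)
E
```

```text
gap mm [11.2684 14.9391] x along [ 83.7693 157.7317] len 0.23903167896560285 frame deg -6.329299414156915 [[ 0.4756 -0.0797]
 [ 0.5487 -0.0915]] [[ 0.3936 -0.0593]
 [ 0.6311 -0.0856]]
gap mm [17.5282 18.8708] x along [ 83.7519 162.0932] len 0.238090111939298 frame deg -6.7557214546856 [[ 0.4664 -0.0761]
 [ 0.5441 -0.0867]] [[ 0.3853 -0.0489]
 [ 0.6218 -0.0769]]
```

{"fn": "drive_tool", "kwargs": {
  "deltas": [
    [[2, 0, 0], [0, 0, 0], 40],
    [[2, 0, 0], [0, 0, 0], 40],
    [[2, 0, 0], [0, 0, 0], 40],
    [[2, 0, 0], [0, 0, 0], 40],
    [[1, 0, 0], [0, 0, 0], 40],
    [[1, 0, 0], [0, 0, 0], 40]
  ]
}}

```text
time: 9.7
ee_pos: [0.4916, -0.2235, 0.0301]
ee_rot: [-2.339, -2.096, -0.0]
wrist_force: [-0.1, -2.3, 0.3]
gripper_width: 0.399
grasp_force: 1.3
```

{"fn": "drive_tool", "kwargs": {
  "deltas": [
    [[1, 0, 0], [0, 0, 0], 40],
    [[1, 0, 0], [0, 0, 0], 40]
  ]
}}

```text
time: 9.9
ee_pos: [0.4918, -0.2215, 0.0301]
ee_rot: [-2.34, -2.096, -0.0]
wrist_force: [0.1, -2.4, -0.4]
gripper_width: 0.404
grasp_force: 1.1
```

{"fn": "drive_tool", "kwargs": {
  "deltas": [
    [[1, 0, 0], [0, 0, 0], 40]
  ]
}}

```text
time: 10.0
ee_pos: [0.4919, -0.2206, 0.0301]
ee_rot: [-2.34, -2.096, -0.0]
wrist_force: [0.6, -2.1, -1.4]
gripper_width: 0.399
grasp_force: 1.9
```

Force is still about 2 N, which is block friction only. I'll continue 1 mm at a time and watch for a rise.

{"fn": "drive_tool", "kwargs": {
  "deltas": [
    [[1, 0, 0], [0, 0, 0], 40]
  ]
}}

```text
time: 10.1
ee_pos: [0.4923, -0.2205, 0.0304]
ee_rot: [2.339, 2.095, -0.002]
wrist_force: [-0.4, -9.3, -0.7]
gripper_width: 0.401
grasp_force: 4.6
```

{"fn": "drive_tool", "kwargs": {
  "deltas": [
    [[1, 0, 0], [0, 0, 0], 40]
  ]
}}

```text
time: 10.2
ee_pos: [0.4926, -0.2204, 0.0306]
ee_rot: [2.338, 2.094, -0.003]
wrist_force: [-2.4, -14.2, -0.1]
gripper_width: 0.396
grasp_force: 7.0
```

```bash
python3 - <<'E'
from station import *
import cv2,numpy as np,pickle
d={n:camera(n) for n in("scene","side")}; pickle.dump(d,open("c3.pkl","wb"))
a,b=[d[n]["pixels"] for n in d]
cv2.imwrite("pics/mid4.png",cv2.resize(np.hstack([a[180:280,200:300],b[190:290,260:360]]),None,fx=4,fy=4,interpolation=2))
print(state()["wrist_force"],state()["ee_pos"])
E
```

```text
[ -1.02643742 -10.3883682   -1.3821424 ] [ 0.49259674 -0.22042971  0.03066022]
```

View pics/mid4.png

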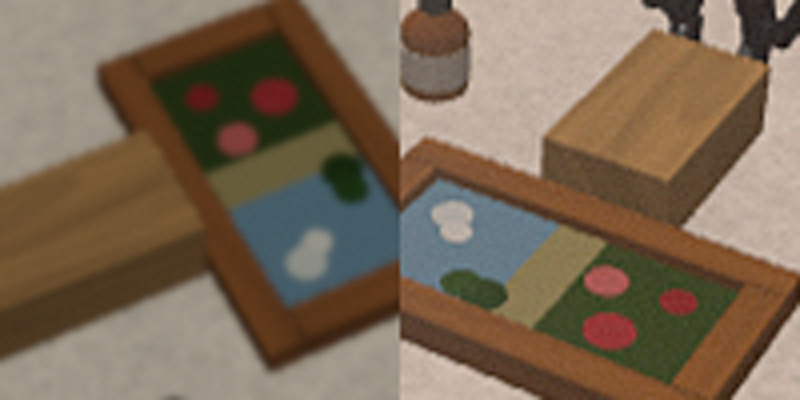

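The block's end now meets the frame squarely. The picture shows no gap at (150–215, 135–260) on the left or (543–690, 175–225) on the right, and the force jumped to about 10–14 N. I'll back off and lift clear.

{"fn": "drive_tool", "kwargs": {
  "deltas": [
    [[-3, 0, 0], [0, 0, 0], 40],
    [[-10, 0, 0], [0, 0, 0], 40],
    [[-15, 0, 0], [0, 0, 0], 40],
    [[-15, 0, 0], [0, 0, 0], 40],
    [[-15, 0, 0], [0, 0, 0], 40],
    [[0, 0, -25], [0, 0, 0], 40],
    [[0, 0, -30], [0, 0, 0], 40],
    [[0, 0, -30], [0, 0, 0], 40],
    [[0, 0, -30], [0, 0, 0], 40],
    [[0, 0, -30], [0, 0, 0], 40],
    [[0, 0, -30], [0, 0, 0], 40],
    [[0, 0, 0], [0, 0, 0], 40],
    [[0, 0, 0], [0, 0, 0], 40]
  ]
}}

```text
time: 11.6
ee_pos: [0.4859, -0.2774, 0.2056]
ee_rot: [2.34, 2.095, 0.0]
wrist_force: [0.7, -0.0, -1.4]
gripper_width: 0.403
grasp_force: 0.0
```

```bash
python3 - <<'E'
from station import *
import cv2,numpy as np,pickle
d={n:camera(n) for n in("scene","side")}; pickle.dump(d,open("c4.pkl","wb"))
o=pickle.load(open("c0.pkl","rb"))
# painting/bystander shift: phase correlation of far-side patches
for n,R in{"scene":{"paint":(240,275,265,315),"amber":(276,312,228,262),"jar":(148,198,345,390),"tub":(210,252,358,392)},"side":{"paint":(255,300,232,285),"amber":(180,218,255,282),"jar":(292,365,190,242),"tub":(255,300,160,200)}}.items():
    for k,(a,b,c,e) in R.items():
        g=[cv2.cvtColor(q[n]["pixels"],cv2.COLOR_BGR2GRAY)[a:b,c:e].astype(np.float32) for q in(o,d)]
        print(n,k,np.round(cv2.phaseCorrelate(*g)[0],2))
a,b=[d[n]["pixels"] for n in d]
cv2.imwrite("pics/end.png",cv2.resize(np.hstack([a[160:320,130:330],b[120:280,230:430]]),None,fx=2,fy=2,interpolation=2))
print(state()["wrist_force"],state()["ee_pos"])
E
```

```text
scene paint [0.04 0.02]
scene amber [-0.06 -0.04]
scene jar [ 0.34 -0.13]
scene tub [0.01 0.54]
side paint [0.1 0.5]
side amber [0.49 0.  ]
side jar [-0.02  0.47]
side tub [-0.03  0.37]
[ 0.03047114 -0.72535355 -1.31759662] [ 0.4853934  -0.27674352  0.20422838]
```

View pics/end.png

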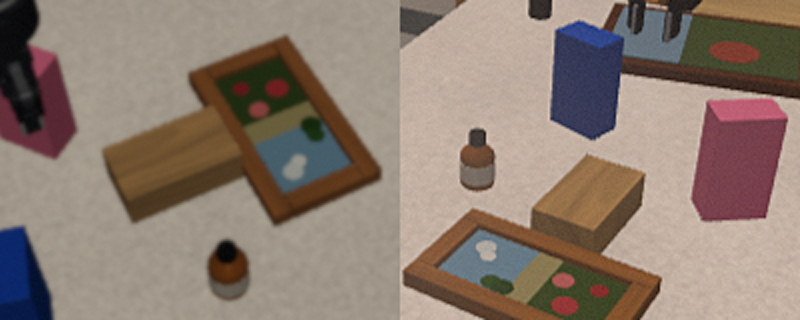

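The block lies flat with its end flush on the frame at (240,145) left and (570,225) right. Nothing else has shifted, and the robot is high and clear. I'm handing the job in.

```bash
python3 -c "
from station import *
print(sign_off())"
```

```text
the job is handed in; nothing more can be done
None
```

The wooden block was tipped over and pushed flush and square against the long side of the frame, the painting, jar, bottle and tub showed no measurable shift in the final images, the robot ended clear, and the job is handed in (the sign-off returned no verdict).

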